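Run the fixture plate out to the gauge and hold it

ROBOT

A 6-joint arm with a two-finger parallel gripper is mounted at the origin on the work surface. World frame = base frame: x ahead of the robot, y to its left, z up, the work surface at z = 0. Lengths are in m, angles in rad, forces in N, time in s.
With the tool pointing down it reaches from about 0.35 to 0.775 m from the base axis. Payload 5.5 kg.
Tool frame: the origin (TCP) lies midway between the tips of the shut fingers; the grasp point (between the pads) lies grip_point_offset behind it (grip_point_offset is the distance from the TCP to the grasp point, in m); z points along the fingers, y is the direction in which the jaws open and shut (so a half turn about z gives the same grasp; the last joint's range is limited). The gripper opens to 85 mm and grips with 20 to 120 N. Pads are 22 mm wide; open, the fingers measure 114 mm over their backs; the gripper's body (76 mm by 85 mm) begins 54 mm behind the grasp point. The pads swing forward as they close: fully open they stand 13 mm farther back than shut.
Start: joints at [1.145, 0.313, 0.046, 1.304, 0, 1.431], TCP at [0.162, 0.552, 0.231] pointing down, gripper open.
Joint ranges: [-2.76, 2.76], [-0.86, 1.69], [-1.03, 1.26], [-2.2, 2.34], [-1.47, 1.5], [-3.14, 3.14]. Speed limits (rad/s): [2.57, 2.57, 3.14, 3.14, 3.14, 3.14].

INTERFACE

Orientations are given as a unit quaternion [w, x, y, z].
In Python, from workcell import * gives the robot as it stands.
- The arm moves only by the tool send_rows, never from a script. Its argument "series" is one flat list of numbers, 7 for each row, row after row: the shift along the tool's x, y, z in cm, then the turn, a rotation vector about the tool's x, y, z in degrees, then the opening, from 0 (shut) to 1 (fully open). A call has 1 to 10 rows; each row is the pose to reach, as a shift and turn from the pose commanded when the call began, along the tool's axes at that moment; what a row does not reach only later rows make up. A row lasts 1/12 s, in which the tool goes at most 41.7 mm and 7.16 degrees, less where a joint would pass 70% of its speed; a pose out of reach is approached as far as the arm can. A call with a gripper value outside its range is refused whole. The fingers move at their own pace and stop on an object; "newtons" is the grip in N (left out, the last holds). Time passes only in rows, so rows that repeat a pose let the fingers close. It gives the time, the measured TCP pose, the force and the opening at its end, in the units of the state.
- get_state(): the state, without advancing time (a new reading comes with each control period).
- read_camera(name): name is "scene" or "top" or "wrist"; returns the picture (400x640x3 uint8, blue, green, red); there is no depth.
- camera_info(name): a dict with "K" (3x3 intrinsics, pixels), "xyz" and "attitude" of the camera in the world. Camera axes: x right, y down, z forward; pixel columns grow to the right and rows downward; lengths in m; the calibration is good to about 2 mm. A picture is of the moment at which its call begins: read the wrist's pose just before it. camera_info takes no time and is no camera call; for the wrist camera it gives the pose at the moment of the call.
- hand_in(): hands the job in, once; it reports no verdict.
Trained networks look in the newest picture that a camera, given by its name, has taken for a name from the list of things; names that differ only in an ending like _2 or _b are one class to them, and where a whole thing is asked for, a point or a joint stands for the part that bears it (a point fixed in the world has none). Each returns a list of dicts, best first, with "p" (0 to 1); they miss things now and then, are a little off and sometimes report something else, mostly with a low value. They report only what shows in the picture. A call takes as long as a camera call. They do not tell look-alikes from the thing itself.
- silhouettes(camera, label): "pixels" (400x640 bool, what is visible of it) and "box" ([left, top, width, height] in pixels, round what is visible of it).
The state is a dict: "clock": time; "joint_pos": joint angles; "qvel": joint speeds; "tau": joint torques, N m; "tcp_pos": TCP position; "orientation": TCP orientation; "wrist_force": force on the tool from outside, world axes, zero at the start; "ft_torque": the same for the moment, N m; "finger_gap": finger opening in m.
Only numpy, scipy, OpenCV 4.12 (cv2) and the standard library are available. Lean on these libraries where they do the work, as an engineer would, in place of code of your own. Each camera call takes 0.05 s, during which the arm holds its last target. There are 200 camera calls.

TASK

The caster stem bolt has toppled on the outer half of the fixture plate: first, before sliding the plate, stand it upright on its square foot on that half of the plate and let go of it. Then, with the black grip bar as its handle, slide the plate straight out over the end of the block until its outer edge is level with the gauge's pointer, flat on the block and with the bolt still standing on it, so that a clamp can later come up from below. Out there the plate tips if let go, so finish while still holding it level; do not prop it on the gauge, and leave the loose small parts where they lie.

Things in the scene. Friction and masses are not known exactly. Their poses are not given: they have to be found in the camera images.
- bolt_center (a point): Zinc caster stem bolt, loose, 0.18 to 0.29 kg: square foot 44 x 44 x 8 mm and a round threaded stem 18 mm in diameter, 90 mm tall over all. The point is on the stem's axis half-way along, 45 mm from the foot's underside; its z axis runs along the stem, from foot to stem end (up when upright). It starts lying on the plate, on a side of its foot and its stem end, the stem end 9 degrees down and pointing more or less along the plate's y axis, towards the grip bar.
- bolt: The same bolt; origin at the centre of the underside of its foot, z along the stem.
- plate_edge (a point): Middle of the outer end edge of the fixture plate, on its top surface. Axes as the plate.
- plate_grip (a point): Centre of the black grip bar that stands on the plate across its inboard end: 70 mm long (plate x), 14 mm thick (plate y), 40 mm high (this point 20 mm over the plate's top, 20 mm under the bar's top). Its middle is 25 mm from the plate's inboard end and 235 mm from plate_edge. Axes as the plate.
- plate: Loose aluminium fixture plate, 120 (x) by 260 (y) by 8 mm, about 0.7 kg with its bar, lying flat on the block. Origin at the centre of its underside; y points from the outer end to the bar's end, z up. It slides outward along -y. It tips when more than about half its length is beyond the block's end with nothing holding the bar.
- block: Fixed mint-green steel block, 140 (x) by 200 (y) by 60 mm high, on which the plate slides. Origin at the centre of its underside; the outer end, past which the plate overhangs, is the -y end.
- gauge_tip (a point): Tip of the pointer of the fixed gauge (a steel post with a black ball, 99 mm high, beyond the block's -y end). The pointer is a 6 mm square bar 64 mm above the cabinet top, pointing along the gauge's -x, its tip some 20 mm to the side of the plate's path. Axes as the block. The plate's outer edge has to come level with it along y (the pointer's centre line), which is 145 to 170 mm past the block's end.
- gauge: The same gauge; origin on the cabinet top below the pointer's tip.
- hubcap_center (a point): Centre of a white nylon hub cap, loose, 60 mm in diameter, 20 mm high; to be left alone.
- pin_center (a point): Centre of a steel brake pivot pin, loose, lying, 74 mm long, 16 mm square heads; to be left alone.
- clip_center (a point): Centre of a yellow plastic handrim clip, loose, 46 x 18 x 25 mm; to be left alone.
Not all that is in view belongs to the job. There is more than one size of the bolt; the job needs the smaller. Leave any pink look-alike of the block alone.

How it is judged:
On the way, in this order (a step that is already met when the one before it is completed fails the run):
1. the bolt stands upright, let go, on the outer half of the plate, the plate not yet slid out (overhang under 90 mm) (angle between bolt_center's own z axis and vertical below 0.08 rad and contact force between bolt and plate above 0.5 N and contact force between each of the arm, the fingers and bolt below 0.1 N and y of bolt_center in the frame of plate_edge between 0 and 0.13 m and x of bolt_center in the frame of plate_edge between -0.06 and 0.06 m and z of bolt_center in the frame of plate_edge between 0.035 and 0.055 m and y of plate_edge in the frame of block above -0.19 m), for 0.3 s.
2. the plate is held out at the gauge's pointer, flat on the block, with the bolt standing on it (angle between bolt_center's own z axis and vertical below 0.08 rad and contact force between bolt and plate above 0.5 N and contact force between each of the arm, the fingers and bolt below 0.1 N and y of bolt_center in the frame of plate_edge between 0 and 0.13 m and x of bolt_center in the frame of plate_edge between -0.06 and 0.06 m and z of bolt_center in the frame of plate_edge between 0.035 and 0.055 m and y of plate_edge in the frame of gauge_tip between -0.006 and 0.006 m and angle between the y axis of plate and the y axis of block, either way round below 0.15 rad and x of plate_edge in the frame of block between -0.035 and 0.035 m and angle between plate's own z axis and vertical below 0.05 rad and height (world z) of plate_edge between 0.062 and 0.074 m and contact force between plate and block above 0.2 N and contact force between the fingers and plate above 1 N and contact force between plate and gauge below 0.3 N and linear speed of plate below 0.03 m/s), for 0.2 s.
At the end, for the whole second after the job is handed in: Fingers hold the plate (over 1 N) at rest, flat on the block (0.05 rad), straight (0.15 rad, 35 mm sideways), outer edge within 6 mm of the pointer, not propped on the gauge (0.3 N); the bolt stands free (0.08 rad) on the plate's outer half (all of step 2); the arm keeps its last pose, push and grip.
It fails at once if the plate tips (over 0.2 rad) (angle between plate's own z axis and vertical above 0.2 rad).
It fails at once if the bolt falls off the plate (height (world z) of bolt_center below 0.055 m).
It fails at once if the hubcap is moved more than 25 mm (distance of hubcap_center from where it was at the start of the episode above 0.025 m).
It fails at once if the pin is moved more than 25 mm (distance of pin_center from where it was at the start of the episode above 0.025 m).
It fails at once if the clip is moved more than 25 mm (distance of clip_center from where it was at the start of the episode above 0.025 m).
It also fails if it takes over 58 s, if anything falls off the work surface, if the arm or the gripper's body presses on something with over 40 N, if the wrist force passes 120 N, or if a joint passes its speed limit or range.

## Working session

There is one attempt and no reset: what is moved stays moved. The work goes in short steps, Python scripts to look and compute and a tool call to move; the robot and the scene stay as the last step left them, time stands still between calls to the robot, and variables do not carry over. Pictures are saved under pics/ and viewed, about 8 in all and at most 12, crops included, and the job is handed in when it is done.

Besides the shell and the picture viewer there is one more tool, called after "Request:" as a command line: name --argument value ..., lists and objects as JSON in quotes. send_rows: Moves the arm, as the interface text tells. Its arguments: {"type":"object","properties":{"series":{"type":"array"},"newtons":{"type":"number"}},"required":["series"]}

```bash
ls; mkdir -p pics; python3 - <<'E'
from workcell import *
import cv2,numpy as np
s=get_state();print(s)
for c in("scene","top"):
    im=read_camera(c);cv2.imwrite(f"pics/{c}0.png",im)
    i=camera_info(c);print(c,i)
    for n in("bolt","plate","block","gauge","plate_grip"):
        try:
            for d in silhouettes(c,n)[:4]:print(n,d["p"],d["box"])
        except Exception as e:print(n,e)
E
```

```text
pics
{'clock': 0.0, 'joint_pos': array([ 1.14540286e+00,  3.13999153e-01,  4.49754929e-02,  1.30363277e+00,
       -2.80933007e-06,  1.43118495e+00]), 'qvel': array([-0.00086004,  0.00092671,  0.00139156, -0.00039378,  0.00109133,
        0.00046201]), 'tau': array([-3.62849150e-04, -4.80624926e+01,  2.98531455e+01,  1.92585401e-02,
       -2.74909480e-04, -1.78284694e-07]), 'tcp_pos': array([0.1618937 , 0.55118916, 0.23040818]), 'orientation': array([-2.57911575e-04,  1.42405226e-01,  9.89808005e-01, -8.93575387e-04]), 'wrist_force': array([-0.40838473,  0.19134799,  0.00915941]), 'ft_torque': array([-0.00715105, -0.02649033,  0.00581743]), 'finger_gap': 0.08565811563290865}
scene {'K': array([[367.66733469,   0.        , 319.07765107],
       [  0.        , 367.66733469, 195.50917768],
       [  0.        ,   0.        ,   1.        ]]), 'xyz': array([ 1.22407725, -0.13643548,  0.5522119 ]), 'attitude': array([-0.38017266,  0.68993792,  0.53963881, -0.29705952])}
bolt 0.69 [321.9, 181.3, 43.9, 22.3]
bolt 0.6 [311.6, 163.6, 36.0, 22.7]
plate 0.77 [304.7, 170.9, 117.3, 54.5]
block 0.83 [309.3, 211.5, 95.9, 38.5]
block 0.78 [403.6, 158.9, 89.4, 42.9]
block 0.45 [320.4, 182.2, 44.5, 24.6]
gauge 0.83 [246.3, 243.0, 19.8, 49.5]
plate_grip 0.93 [303.7, 174.6, 118.1, 48.1]
top {'K': array([[429.89511479,   0.        , 324.96456437],
       [  0.        , 429.89511479, 197.08112507],
       [  0.        ,   0.        ,   1.        ]]), 'xyz': array([0.38783432, 0.02031142, 1.31905811]), 'attitude': array([ 0.04763301, -0.69951631,  0.71222151, -0.03389039])}
bolt 0.89 [284.9, 246.5, 33.7, 37.2]
bolt 0.73 [292.1, 196.3, 33.3, 17.0]
plate 0.55 [244.6, 180.9, 92.2, 41.8]
block 0.89 [153.1, 207.4, 81.9, 65.1]
block 0.77 [265.6, 175.6, 64.6, 48.2]
gauge 0.74 [373.3, 149.1, 14.4, 16.6]
plate_grip 0.73 [245.2, 179.8, 91.6, 42.9]
```

```bash
python3 - <<'E'
import cv2
a=cv2.imread("pics/scene0.png")[110:310,220:520];a=cv2.resize(a,(750,500),interpolation=3)
cv2.imwrite("pics/s1.png",a)
a=cv2.imread("pics/top0.png")[130:300,140:410];a=cv2.resize(a,(795,500),interpolation=3)
cv2.imwrite("pics/t1.png",a)
E
```

```text
(no output)
```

View pics/s1.png

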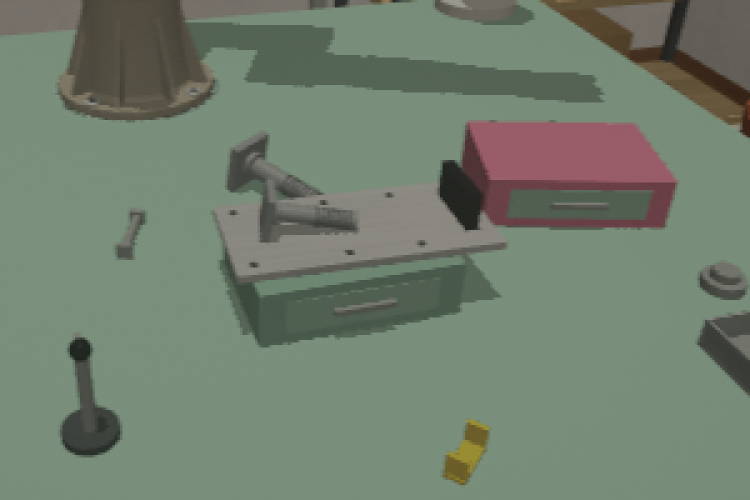

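View pics/t1.png

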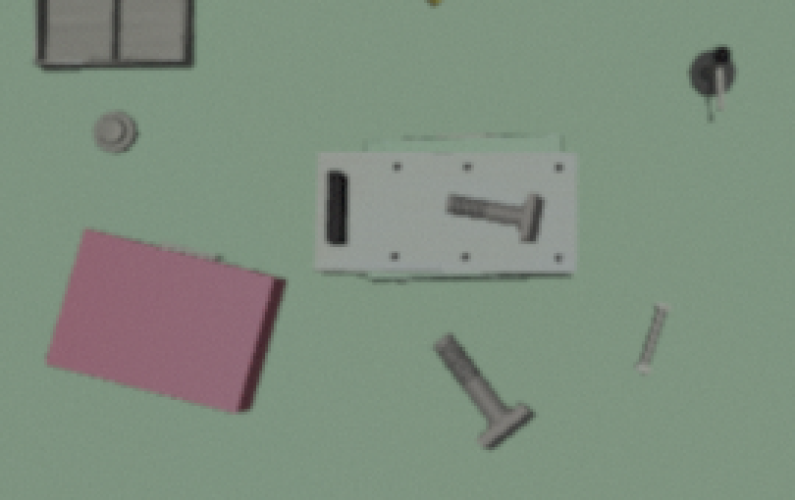

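```bash
cat > h.py <<'E'
from workcell import *
import workcell, cv2, numpy as np
from scipy.spatial.transform import Rotation as R
def rot(q): q=np.asarray(q); return R.from_quat([q[1],q[2],q[3],q[0]])
def w(cam,px,z):
    i=cam if isinstance(cam,dict) else camera_info(cam)
    d=rot(i["attitude"]).apply(np.linalg.solve(i["K"],[px[0],px[1],1.]))
    return i["xyz"]+d*(z-i["xyz"][2])/d[2]
def proj(cam,P):
    i=cam if isinstance(cam,dict) else camera_info(cam)
    c=rot(i["attitude"]).inv().apply(np.atleast_2d(P)-i["xyz"])@i["K"].T
    return c[:,:2]/c[:,2:]
E
python3 - <<'E'
from h import *
print([n for n in dir(workcell) if not n.startswith('_')], getattr(workcell,'grip_point_offset',None))
im=cv2.imread("pics/top0.png").astype(int)
print(im[215,270],im[190,250],im[205,305])
read_camera("top")
for n,z in(("plate",.068),("plate_grip",.108),("block",.06)):
    for d in silhouettes("top",n):
        m=d["pixels"].astype(np.uint8)
        r=cv2.minAreaRect(cv2.findNonZero(m))
        print(n,d["p"],m.sum(),[w("top",p,z)[:2].round(4) for p in cv2.boxPoints(r)])
# hand-read crop pixels
c=lambda x,y:(140+x/2.944-.3,130+y/2.941-.3)
for n,p,z in (("plate",(317,152),.068),("",(577,153),.068),("",(575,273),.068),("",(315,271),.068),
 ("ptr tip",(719,110),.067),("bar",(337,170),.108),("bar",(337,244),.108),("bar L",(327,207),.108),("bar R",(348,207),.108),
 ("foot c",(533,217),.09),("stem end",(447,205),.077),("foot1",(536,195),.09),("foot2",(531,240),.09),("pin",(653,338),.01),("bigbolt",(440,340),.02),("bigfoot",(508,427),.03)):
    print(n,w("top",c(*p),z).round(4))
E
```

```text
['MotionError', 'camera_info', 'get_state', 'grip_point_offset', 'hand_in', 'read_camera', 'silhouettes'] 0.0187
[150 155 148] [126 131 128] [132 136 132]
plate 0.94 3354 [array([0.4642, 0.2756]), array([0.5855, 0.2746]), array([0.577 , 0.0127]), array([0.4564, 0.0165])]
plate_grip 0.96 3366 [array([0.4617, 0.2674]), array([0.5803, 0.2664]), array([0.572 , 0.0128]), array([0.4541, 0.0166])]
block 0.96 3481 [array([0.3769, 0.5455]), array([0.5201, 0.5112]), array([0.4619, 0.3029]), array([0.3206, 0.3394])]
block 0.56 326 [array([0.6005, 0.2209]), array([0.5966, 0.0306]), array([0.4515, 0.0332]), array([0.4549, 0.221 ])]
block 0.32 202 [array([ 0.6815, -0.1052]), array([ 0.6806, -0.1468]), array([ 0.6261, -0.145 ]), array([ 0.627 , -0.1035])]
plate [0.5841 0.2718 0.068 ]
 [0.5779 0.0111 0.068 ]
 [0.458  0.0155 0.068 ]
 [0.4646 0.2733 0.068 ]
ptr tip [ 0.6188 -0.1319  0.067 ]
bar [0.5598 0.2443 0.108 ]
bar [0.4878 0.2441 0.108 ]
bar L [0.5238 0.2539 0.108 ]
bar R [0.5235 0.2335 0.108 ]
foot c [0.5122 0.0555 0.09  ]
stem end [0.527  0.1407 0.077 ]
foot1 [0.5338 0.0522 0.09  ]
foot2 [0.4897 0.0578 0.09  ]
pin [ 0.393  -0.0635  0.01  ]
bigbolt [0.3946 0.1545 0.02  ]
bigfoot [0.3064 0.0857 0.03  ]
```

```bash
cat >> h.py <<'E'
def go(pos,stem_az,theta,base=None):
    """shift cm / rotvec deg to TCP pos, tool x az (deg), tilt theta about tool y"""
    s=get_state(); R0=rot(s["orientation"])
    a=np.radians(stem_az); x=np.array([np.cos(a),np.sin(a),0]); z=np.array([0,0,-1.]); y=np.cross(z,x)
    Rt=R.from_matrix(np.c_[x,y,z])*R.from_euler('y',theta,degrees=True)
    print("shift",(R0.inv().apply(np.array(pos)-s["tcp_pos"])*100).round(2),"turn",np.degrees((R0.inv()*Rt).as_rotvec()).round(1))
E
python3 - <<'E'
from h import *
go([.52,.10,.25],81.5,0)
E
```

```text
shift [-47.07 -33.25  -1.87] turn [ 0.  -0.  82.1]
```

Request:
send_rows --series '[-47,-33.2,-1.9,0,0,82,1,-47,-33.2,-1.9,0,0,82,1,-47,-33.2,-1.9,0,0,82,1,-47,-33.2,-1.9,0,0,82,1,-47,-33.2,-1.9,0,0,82,1,-47,-33.2,-1.9,0,0,82,1,-47,-33.2,-1.9,0,0,82,1,-47,-33.2,-1.9,0,0,82,1,-47,-33.2,-1.9,0,0,82,1,-47,-33.2,-1.9,0,0,82,1]'

```text
clock: 1.63
tcp_pos: [0.4217, 0.2235, 0.2455]
orientation: [0.0, 0.697, 0.717, 0.001]
wrist_force: [0.3, 0.6, 0.6]
finger_gap: 0.0855
```

```bash
python3 - <<'E'
from h import *
go([.52,.10,.25],81.5,0)
E
```

```text
shift [-12.63   9.47  -0.45] turn [ 0.1 -0.  10.2]
```

Request:
send_rows --series '[-12.6,9.5,-0.4,0,0,10,1,-12.6,9.5,-0.4,0,0,10,1,-12.6,9.5,-0.4,0,0,10,1,-12.6,9.5,-0.4,0,0,10,1,-12.6,9.5,-0.4,0,0,10,1,-12.6,9.5,-0.4,0,0,10,1,-12.6,9.5,-0.4,0,0,10,1]'

```text
clock: 2.22
tcp_pos: [0.5197, 0.1027, 0.2488]
orientation: [-0.0, 0.755, 0.656, -0.0]
wrist_force: [-0.2, -0.7, 0.4]
finger_gap: 0.0854
```

```bash
python3 - <<'E'
from h import *
s=get_state();print(s["clock"],s["tcp_pos"],s["orientation"],s["joint_pos"].round(3))
i=camera_info("wrist");print(i)
im=read_camera("wrist");cv2.imwrite("pics/w1.png",im)
for n in("bolt","plate"):
  for d in silhouettes("wrist",n):
    print(n,d["p"],d["box"])
    r=cv2.minAreaRect(cv2.findNonZero(d["pixels"].astype(np.uint8)));print([w(i,p,.08 if n=="bolt" else .068)[:2].round(4) for p in cv2.boxPoints(r)])
E
```

```text
2.2167 [0.5196583  0.10270871 0.24882914] [-4.59475413e-04  7.54883318e-01  6.55858915e-01 -2.21065823e-04] [ 0.043  0.221 -0.034  1.317  0.     1.754]
{'K': array([[283.91609468,   0.        , 316.08248797],
       [  0.        , 283.91609468, 200.83387202],
       [  0.        ,   0.        ,   1.        ]]), 'xyz': array([0.53080365, 0.18183876, 0.39180101]), 'attitude': array([ 0.15696374,  0.98513825, -0.0687695 , -0.01165233])}
bolt 0.92 [132.8, 139.6, 92.0, 88.0]
[array([0.3054, 0.1177]), array([0.4187, 0.1681]), array([0.4381, 0.1213]), array([0.3207, 0.0652])]
bolt 0.62 [293.2, 146.3, 41.2, 83.5]
[array([0.501 , 0.1453]), array([0.5451, 0.1391]), array([0.533 , 0.0376]), array([0.4843, 0.0444])]
plate 0.83 [236.7, 1.7, 135.4, 251.3]
[array([0.4657, 0.2766]), array([0.5853, 0.2734]), array([0.6007, 0.013 ]), array([0.4465, 0.0118])]
plate 0.33 [246.0, 57.1, 143.7, 169.3]
[array([0.4594, 0.2237]), array([0.5946, 0.2253]), array([0.6145, 0.033 ]), array([0.4521, 0.0259])]
```

View pics/w1.png

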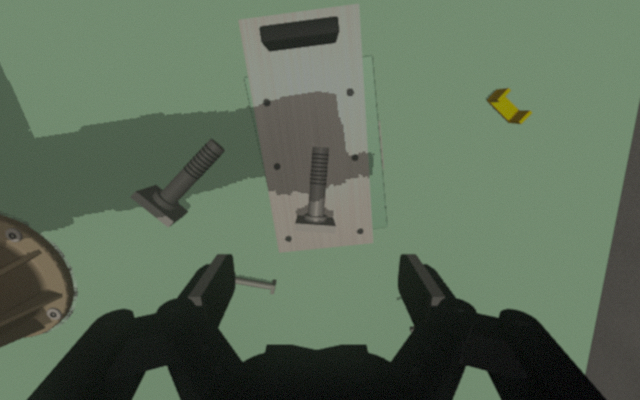

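```bash
python3 - <<'E'
from h import *
i=camera_info("wrist")
for p,z in(((319,148),.082),((317,200),.085),((298,213),.112),((333,213),.112),((297,225),.10),((335,225),.10),((316,224),.10)): print(p,w(i,p,z).round(4))
# model projection test
f=np.array([.512,.054,.091]); 
for f,az in(((.512,.054,.091),81.5),((.513,.050,.091),83)):
  f=np.array(f);a=np.radians(az);d=np.array([np.cos(a)*np.cos(.157),np.sin(a)*np.cos(.157),-np.sin(.157)]);
  l=np.array([np.sin(a),-np.cos(a),0]);u=np.cross(l,d)
  P=[f+.09*d,f+.05*d,f+.022*(l+u),f+.022*(u-l),f+.008*d+.022*(l+u),f+.008*d+.022*(u-l)]
  print(f,az,"wrist",proj(i,P).round(1).tolist());print("top",((proj("top",P)-[140,130])*2.943).round(0).tolist())
E
```

```text
(319, 148) [0.5274 0.1417 0.082 ]
(317, 200) [0.5174 0.0843 0.085 ]
(298, 213) [0.4967 0.0815 0.112 ]
(333, 213) [0.5332 0.0764 0.112 ]
(297, 225) [0.4919 0.0632 0.1   ]
(335, 225) [0.5339 0.0574 0.1   ]
(316, 224) [0.5131 0.0615 0.1   ]
[0.512 0.054 0.091] 81.5 wrist [[316.9, 147.5], [316.5, 183.7], [336.5, 232.4], [295.5, 231.9], [336.6, 225.1], [295.5, 224.7]]
top [[445.0, 206.0], [484.0, 211.0], [532.0, 191.0], [526.0, 236.0], [524.0, 190.0], [518.0, 235.0]]
[0.513 0.05  0.091] 83 wrist [[316.2, 151.0], [316.7, 187.0], [337.7, 235.1], [296.9, 235.7], [337.7, 227.9], [296.8, 228.5]]
top [[449.0, 207.0], [488.0, 211.0], [536.0, 190.0], [531.0, 235.0], [528.0, 189.0], [523.0, 235.0]]
```

```bash
python3 - <<'E'
from h import *
go([.524,.123,.149],80.5,-22)
E
```

```text
shift [ 1.97  0.21 10.02] turn [  0.3 -22.    1.6]
```

Then 8 cm along the tool axis.

Request:
send_rows --series '[2,0.2,10,0,-22,1.6,1,2,0.2,10,0,-22,1.6,1,2,0.2,10,0,-22,1.6,1,2,0.2,10,0,-22,1.6,1,2,0.2,10,0,-22,1.6,1,2,0.2,10,0,-22,1.6,1]'

```text
clock: 2.87
tcp_pos: [0.5249, 0.1233, 0.1498]
orientation: [0.125, 0.749, 0.634, -0.143]
wrist_force: [0.2, -0.4, 0.4]
finger_gap: 0.0856
```

```bash
python3 - <<'E'
from h import *
go([.5188,.0931,.075],80.5,-22)
i=camera_info("wrist");im=read_camera("wrist")
f=np.array([.512,.053,.091]);a=np.radians(80.5);d=np.array([np.cos(a)*np.cos(.157),np.sin(a)*np.cos(.157),-np.sin(.157)])
for p in proj(i,[f,f+.045*d,f+.09*d]): cv2.circle(im,tuple(int(v) for v in p),3,(0,0,255),1)
cv2.imwrite("pics/w2.png",im)
E
```

```text
shift [-0.07 -0.15  8.09] turn [ 0.3 -0.1 -0.1]
```

View pics/w2.png

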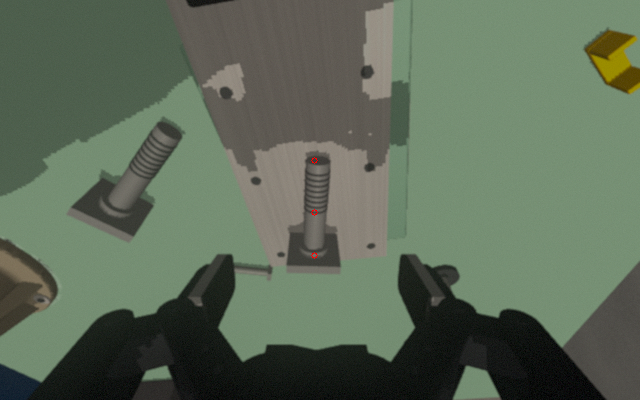

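Request:
send_rows --series '[0,0,3,0,0,0,1,0,0,5,0,0,0,1,0,-0.1,7,0,0,0,1,0,-0.1,8,0,0,0,1,0,-0.1,8,0,0,0,1,0,-0.1,8,0,0,0,0,0,-0.1,8,0,0,0,0,0,-0.1,8,0,0,0,0,0,-0.1,8,0,0,0,0,0,-0.1,8,0,0,0,0]' --newtons 50

```text
clock: 3.75
tcp_pos: [0.5199, 0.0932, 0.0756]
orientation: [0.126, 0.75, 0.634, -0.143]
wrist_force: [-0.3, 0.8, -0.7]
finger_gap: 0.0257
```

```bash
python3 - <<'E'
from h import *
s=get_state();print(s["finger_gap"],s["tcp_pos"],s["wrist_force"],s["joint_pos"].round(3))
E
```

```text
0.025729742978372706 [0.51988972 0.09320319 0.07560097] [-0.29546339  0.78664625 -0.69337624] [ 0.224  0.46  -0.194  1.063 -0.356  1.989]
```

Request:
send_rows --series '[0,0,0,0,0,0,0,0,0,0,0,0,0,0,0,0,0,0,0,0,0,0,0,0,0,0,0,0]'

```text
clock: 4.08
tcp_pos: [0.5195, 0.0931, 0.0755]
orientation: [0.125, 0.75, 0.634, -0.144]
wrist_force: [-1.2, 1.3, 6.1]
finger_gap: 0.0162
```

```bash
python3 - <<'E'
from h import *
s=get_state();print(s["finger_gap"],s["wrist_force"])
go([.519,.093,.125],80.5,-22)
go([.519,.09,.18],70,30)
E
```

```text
0.01621033965783234 [-1.20763379  1.31789091  6.14877281]
shift [-1.87 -0.02 -4.59] turn [ 0.3 -0.  -0.1]
shift [-4.2   0.07 -9.58] turn [-0.4 51.8 10.8]
```

Request:
send_rows --series '[-0.6,0,-1.5,0,0,0,0,-1.2,0,-3,0,0,0,0,-1.9,0,-4.6,0,0,0,0,-2.5,0,-6,0,7,1.5,0,-3.2,0,-8,0,14,3,0,-4.2,0,-9.6,0,21,4.5,0,-4.2,0,-9.6,0,28,6,0,-4.2,0,-9.6,0,35,8,0,-4.2,0,-9.6,0,42,9,0,-4.2,0,-9.6,0,49,10,0]'

```text
clock: 4.92
tcp_pos: [0.5185, 0.0897, 0.1806]
orientation: [-0.137, 0.792, 0.562, 0.194]
wrist_force: [0.1, 0.5, -2.7]
finger_gap: 0.0161
```

```bash
python3 - <<'E'
from h import *
s=get_state();print(s["finger_gap"],s["wrist_force"],s["joint_pos"].round(3))
go([.5235,.095,.16],65,77)
cv2.imwrite("pics/s2.png",cv2.resize(read_camera("scene")[80:260,220:460],(800,600),interpolation=3))
E
```

```text
0.01607815821583889 [ 0.08581804  0.51672076 -2.69555257] [-0.256  0.155 -0.373  1.001  0.478  1.662]
shift [-0.36  0.3   2.14] turn [-4.6 49.5  3.6]
```

View pics/s2.png

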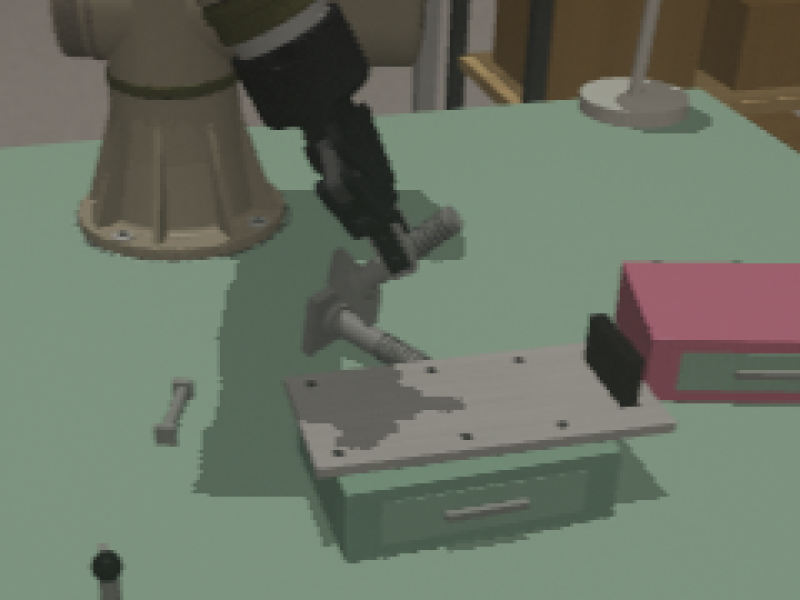

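Request:
send_rows --series '[-0.1,0.1,0.3,-0.7,7,0.5,0,-0.1,0.1,0.6,-1.3,14,1,0,-0.2,0.1,0.9,-2,21,1.5,0,-0.2,0.2,1.2,-2.6,28,2,0,-0.3,0.2,1.5,-3.3,35,2.5,0,-0.3,0.3,1.8,-4,42,3,0,-0.4,0.3,2.1,-4.6,49.5,3.6,0,-0.4,0.3,2.1,-4.6,49.5,3.6,0,-0.4,0.3,2.1,-4.6,49.5,3.6,0]'

```text
clock: 5.72
tcp_pos: [0.5219, 0.0948, 0.1546]
orientation: [-0.338, 0.663, 0.419, 0.52]
wrist_force: [0.3, -1.1, -2.4]
finger_gap: 0.0161
```

```bash
python3 - <<'E'
from h import *
s=get_state();print(s["finger_gap"],s["tcp_pos"],s["wrist_force"],s["joint_pos"].round(3))
go([.5235,.095,.125],65,77)
cv2.imwrite("pics/s3.png",cv2.resize(read_camera("scene")[100:250,230:430],(800,600),interpolation=3))
for d in silhouettes("scene","bolt"):
  print(d["p"],d["box"]);r=cv2.minAreaRect(cv2.findNonZero(d["pixels"].astype(np.uint8)));print(r)
a=np.radians(65);t=s["tcp_pos"];st=t-rot(s["orientation"]).apply([0,0,.0105])
print("stem pt",st,"proj vertical",proj("scene",[st+[0,0,.045],st-[0,0,.045]]).round(1).tolist())
E
```

```text
0.01608678024020143 [0.52186243 0.09482187 0.15462139] [ 0.28334915 -1.13553487 -2.3822951 ] [-0.588  0.538 -0.551  1.065  1.291  0.982]
shift [-2.86  0.18  0.77] turn [-0.3  0.3 -0.7]
0.62 [311.8, 177.6, 21.8, 6.5]
((320.39996337890625, 179.29998779296875), (11.7379732131958, 21.637470245361328), 81.8698959350586)
0.57 [326.3, 149.3, 24.6, 42.2]
((342.7180480957031, 170.6983642578125), (19.239303588867188, 41.456119537353516), 13.240518569946289)
0.5 [246.1, 240.5, 23.1, 49.9]
((256.0, 267.0), (48.0, 24.0), 90.0)
stem pt [0.51759491 0.08553919 0.15704422] proj vertical [[339.4, 150.6], [338.3, 185.7]]
```

View pics/s3.png

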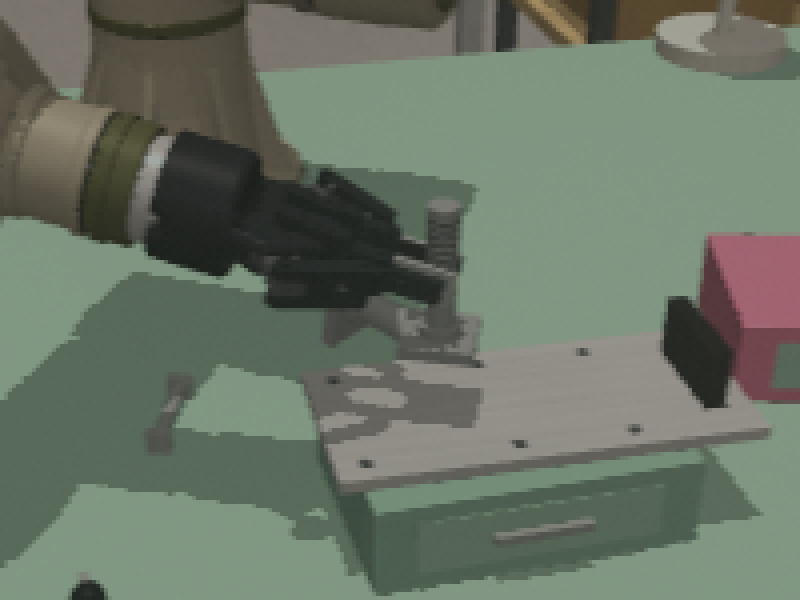

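Request:
send_rows --series '[-1,0,0.2,0,0,0,0,-2,0,0.4,0,0,0,0,-2.9,0,0.7,0,0,0,0,-3.4,0,0.8,0,0,0,0,-3.7,0,0.85,0,0,0,0,-3.8,0,0.9,0,0,0,0,-3.9,0,0.9,0,0,0,0,-3.9,0,0.9,0,0,0,0]'

```text
clock: 6.48
tcp_pos: [0.5229, 0.0944, 0.1193]
orientation: [-0.334, 0.661, 0.422, 0.522]
wrist_force: [0.0, -1.1, -1.9]
finger_gap: 0.0159
```

Request:
send_rows --series '[-0.2,0,0.05,0,0,0,0,-0.4,0,0.1,0,0,0,0,-0.5,0,0.1,0,0,0,0,-0.5,0,0.1,0,0,0,0,-0.5,0,0.1,0,0,0,0]'

```text
clock: 6.9
tcp_pos: [0.5227, 0.0943, 0.1139]
orientation: [-0.335, 0.662, 0.421, 0.522]
wrist_force: [-0.4, 0.1, -1.9]
finger_gap: 0.0161
```

Request:
send_rows --series '[-0.1,0,0,0,0,0,0,-0.2,0,0,0,0,0,0,-0.25,0,0.05,0,0,0,0,-0.25,0,0.05,0,0,0,0,-0.25,0,0.05,0,0,0,0]'

```text
clock: 7.32
tcp_pos: [0.5227, 0.0942, 0.1114]
orientation: [-0.334, 0.662, 0.421, 0.522]
wrist_force: [-0.4, -0.3, -1.9]
finger_gap: 0.0161
```

Request:
send_rows --series '[-0.1,0,0,0,0,0,0,-0.15,0,0,0,0,0,0,-0.15,0,0.05,0,0,0,0,-0.15,0,0.05,0,0,0,0]'

```text
clock: 7.65
tcp_pos: [0.5229, 0.0944, 0.1107]
orientation: [-0.335, 0.661, 0.421, 0.523]
wrist_force: [-3.3, -1.6, 5.0]
finger_gap: 0.0164
```

Request:
send_rows --series '[0,0,0,0,0,0,0.3,0,0,0,0,0,0,0.4,0,0,0,0,0,0,0.6,0,0,0,0,0,0,0.8,0,0,0,0,0,0,0.9,0,0,0,0,0,0,0.9,0,0,0,0,0,0,0.9]'

```text
clock: 8.23
tcp_pos: [0.5228, 0.0944, 0.1098]
orientation: [-0.334, 0.662, 0.421, 0.522]
wrist_force: [-0.5, 0.4, -0.1]
finger_gap: 0.0769
```

```bash
python3 - <<'E'
from h import *
s=get_state();print(s["finger_gap"],s["tcp_pos"],s["wrist_force"],s["joint_pos"].round(3))
cv2.imwrite("pics/s4.png",cv2.resize(read_camera("scene")[100:250,230:430],(800,600),interpolation=3))
E
```

```text
0.07694297357763705 [0.52276649 0.09437712 0.10981269] [-0.5213718   0.37878428 -0.06647957] [-0.588  0.616 -0.573  0.957  1.292  0.98 ]
```

View pics/s4.png

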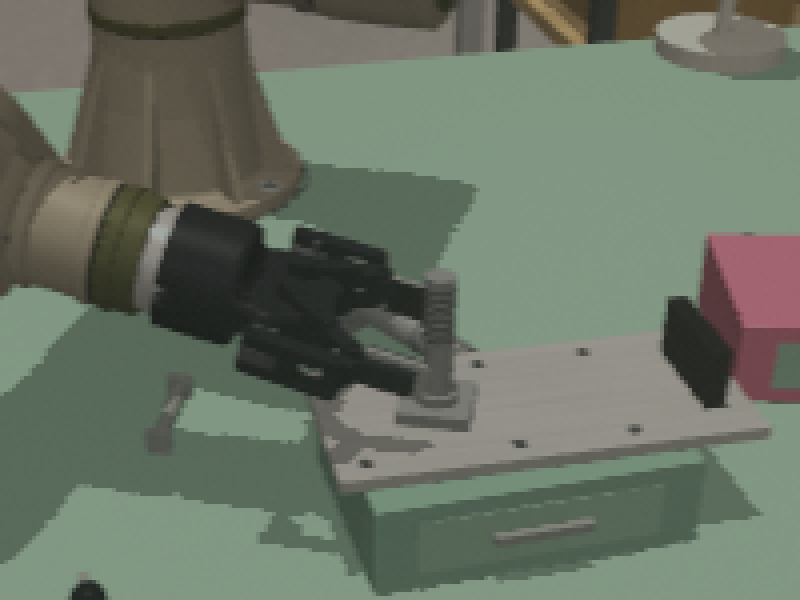

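Request:
send_rows --series '[0,0,-2,0,0,0,1,0,0,-4,0,0,0,1,0,0,-7,0,0,0,1,1,0,-10,0,0,0,1,4,0,-11,0,0,0,1,7,0,-11,0,0,0,1,10,0,-11,0,-7,0,1,13,0,-11,0,-14,0,1,13,0,-11,0,-21,0,1,13,0,-11,0,-28,0,1]'

```text
clock: 9.12
tcp_pos: [0.4918, 0.0232, 0.2645]
orientation: [-0.233, 0.759, 0.484, 0.369]
wrist_force: [-0.2, 0.1, -0.3]
finger_gap: 0.0852
```

```bash
python3 - <<'E'
from h import *
s=get_state();print(s["finger_gap"],s["tcp_pos"],s["wrist_force"],s["joint_pos"].round(3))
im=read_camera("top")
cv2.imwrite("pics/t2.png",im)
go([.524,.15,.30],0,0)
go([.49,.0,.31],40,30)
for n in ("bolt","plate","gauge"):
  for d in silhouettes("top",n)[:2]: print(n,d["p"],d["box"])
E
```

```text
0.08517727061140497 [0.49177036 0.02316782 0.26452659] [-0.16759433  0.09139758 -0.25713524] [-0.637  0.154 -0.374  1.285  0.878  1.256]
shift [10.49 -2.48  7.93] turn [-28.5 -46.   60.8]
shift [ 1.85  0.78 -4.41] turn [-15.9 -21.2  19.6]
bolt 0.87 [289.3, 248.9, 29.7, 35.2]
bolt 0.8 [303.5, 193.3, 20.1, 17.1]
plate 0.62 [244.8, 181.7, 90.8, 41.4]
plate 0.29 [283.7, 120.8, 13.6, 11.2]
gauge 0.56 [373.3, 150.0, 12.7, 17.2]
gauge 0.45 [245.4, 183.7, 92.2, 39.9]
```

```bash
python3 - <<'E'
from h import *
go([.53,.10,.28],178.6,0)
E
```

```text
shift [6.58 0.49 5.59] turn [  51.   -33.6 -104.3]
```

Request:
send_rows --series '[6.6,0.5,2,51,-33.6,-104.3,1,6.6,0.5,2,51,-33.6,-104.3,1,6.6,0.5,2,51,-33.6,-104.3,1,6.6,0.5,4,51,-33.6,-104.3,1,6.6,0.5,5.6,51,-33.6,-104.3,1,6.6,0.5,5.6,51,-33.6,-104.3,1,6.6,0.5,5.6,51,-33.6,-104.3,1,6.6,0.5,5.6,51,-33.6,-104.3,1,6.6,0.5,5.6,51,-33.6,-104.3,1,6.6,0.5,5.6,51,-33.6,-104.3,1]'

```text
clock: 10.15
tcp_pos: [0.5299, 0.0983, 0.2752]
orientation: [-0.119, 0.37, 0.905, 0.175]
wrist_force: [-0.6, 0.4, -0.1]
finger_gap: 0.0855
```

```bash
python3 - <<'E'
from h import *
print(get_state()["joint_pos"].round(3))
go([.53,.10,.28],178.6,0)
E
```

```text
[-0.186  0.319  0.091  1.515  0.392  0.557]
shift [ 0.26  0.22 -0.37] turn [ 20.5 -14.3 -42.5]
```

Request:
send_rows --series '[0.2,0.2,-0.4,20.5,-14.3,-42.5,1,0.2,0.2,-0.4,20.5,-14.3,-42.5,1,0.2,0.2,-0.4,20.5,-14.3,-42.5,1,0.2,0.2,-0.4,20.5,-14.3,-42.5,1,0.2,0.2,-0.4,20.5,-14.3,-42.5,1,0.2,0.2,-0.4,20.5,-14.3,-42.5,1,0.2,0.2,-0.4,20.5,-14.3,-42.5,1,0.2,0.2,-0.4,20.5,-14.3,-42.5,1,0.2,0.2,-0.4,20.5,-14.3,-42.5,1]'

```text
clock: 10.9
tcp_pos: [0.5297, 0.1001, 0.2809]
orientation: [0.0, 0.015, 1.0, 0.0]
wrist_force: [-0.4, -0.2, 0.3]
finger_gap: 0.0855
```

```bash
python3 - <<'E'
from h import *
print(get_state()["joint_pos"].round(3))
i=camera_info("wrist");im=read_camera("wrist");cv2.imwrite("pics/w3.png",im)
import json;json.dump({k:np.asarray(v).tolist() for k,v in i.items()},open("w3.json","w"))
cv2.imwrite("pics/w3v.png",cv2.resize(im,(800,500),interpolation=3))
go([.524,.247,.15],178.6,0)
E
```

```text
[3.700e-02 2.330e-01 5.900e-02 1.396e+00 1.000e-03 6.800e-02]
shift [ 1.11 14.69 13.15] turn [ 0.1  0.1 -0.4]
```

View pics/w3v.png

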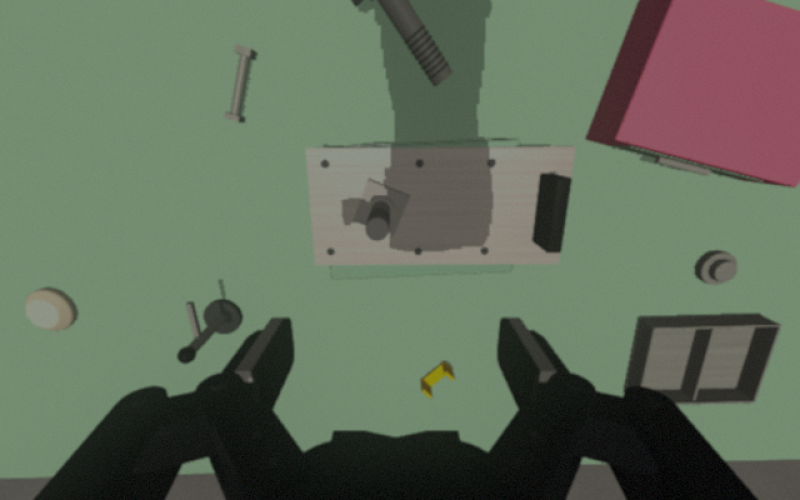

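```bash
python3 - <<'E'
from h import *
import json
i={k:np.array(v) for k,v in json.load(open("w3.json")).items()}
v=lambda x,y:((x+.5)*.8-.5,(y+.5)*.8-.5)
for n,p,z in(("oL",(306,148),.068),("oR",(315,266),.068),("iL",(575,146),.068),("iR",(560,266),.068),("tip",(192,303),.067),("ptrbase",(199,336),.067),("blk o",(330,278),.06),("blk i",(513,273),.06),("bar top inner",(554,174),.108),("bartop outer",(546,250),.108)):
    print(n,w(i,v(*p),z).round(4))
a=cv2.resize(cv2.imread("pics/w3.png")[225:285,130:210],(400,300),interpolation=cv2.INTER_CUBIC)
b=cv2.resize(cv2.imread("pics/t2.png")[140:180,365:405],(300,300),interpolation=cv2.INTER_CUBIC)
c=cv2.resize(cv2.imread("pics/w3.png")[105:225,240:320],(400,600),interpolation=cv2.INTER_CUBIC)
o=np.zeros((600,800,3),np.uint8);o[:300,:400]=a;o[300:,:300]=b;o[:,400:]=c
cv2.imwrite("pics/z.png",o)
E
```

```text
oL [0.459  0.0165 0.068 ]
oR [0.5802 0.0131 0.068 ]
iL [0.4649 0.2753 0.068 ]
iR [0.588  0.2749 0.068 ]
tip [ 0.6203 -0.1281  0.067 ]
ptrbase [ 0.6621 -0.1287  0.067 ]
blk o [0.5977 0.0262 0.06  ]
blk i [0.5978 0.228  0.06  ]
bar top inner [0.4862 0.2405 0.108 ]
bartop outer [0.5561 0.2406 0.108 ]
```

View pics/z.png

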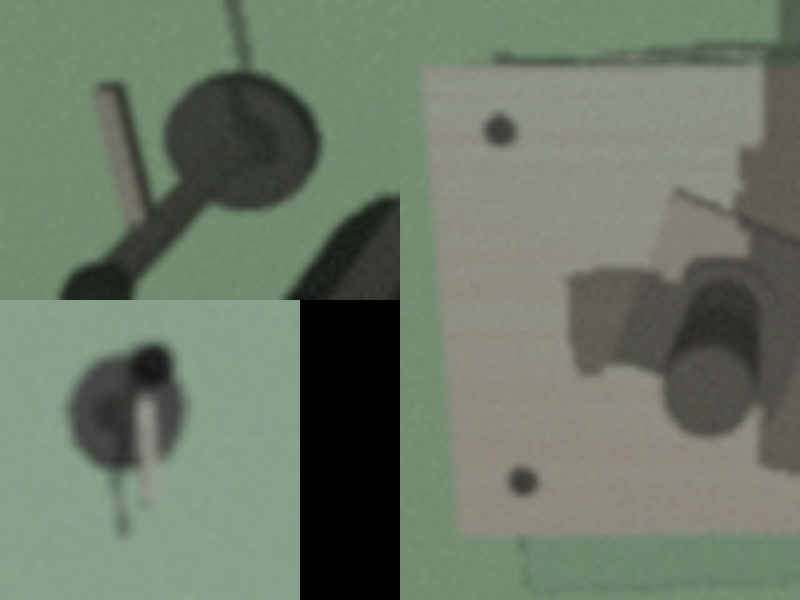

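```bash
python3 - <<'E'
from h import *
import json
i={k:np.array(v) for k,v in json.load(open("w3.json")).items()}
f=lambda x0,y0,x,y,s:(x0+(x+.5)/s-.5,y0+(y+.5)/s-.5)
for n,p,z in (("tip",f(130,225,104,88,5),.067),("pbase",f(130,225,134,222,5),.067),("oL",f(240,105,22,67,5),.068),("oR",f(240,105,58,535,5),.068),("corner blk oR bottom?",f(240,105,125,590,5),.06)):
    print(n,w(i,p,z).round(4))
for n,p in(("tip",f(365,140,147,205,7.5)),("pbase",f(365,140,144,100,7.5))): print("top",n,w("top",p,.067).round(4))
# plate mask edges, top camera: gradient line fits
im=cv2.cvtColor(cv2.imread("pics/t2.png"),cv2.COLOR_BGR2LAB)[:,:,1].astype(float)
im=cv2.GaussianBlur(im,(0,0),.8)
g=np.diff(im,axis=1)
def sub(v,lo):
    v=np.abs(v);k=int(v.argmax());
    return lo+k+.5+((v[k+1]-v[k-1])/(2*(2*v[k]-v[k+1]-v[k-1])) if 0<k<len(v)-1 else 0)
for nm,lo,hi in(("inboard",240,256),("outer",326,344)):
    P=np.array([w("top",(sub(g[r,lo:hi],lo),r),.068) for r in range(186,218)])
    k=np.polyfit(P[:,0],P[:,1],1);print(nm,k,np.polyval(k,.52),np.std(P[:,1]-np.polyval(k,P[:,0])))
g=np.diff(im,axis=0)
for nm,lo,hi in(("+x",174,190),("-x",214,228)):
    P=np.array([w("top",(c,sub(g[lo:hi,c],lo)),.068) for c in range(256,330)])
    k=np.polyfit(P[:,1],P[:,0],1);print(nm,k,np.polyval(k,.145),np.std(P[:,0]-np.polyval(k,P[:,1])))
E
```

```text
tip [ 0.62   -0.1324  0.067 ]
pbase [ 0.6624 -0.1327  0.067 ]
oL [0.4587 0.0157 0.068 ]
oR [0.5786 0.0123 0.068 ]
corner blk oR bottom? [0.5982 0.0272 0.06  ]
top tip [ 0.6194 -0.1326  0.067 ]
top pbase [ 0.6614 -0.1328  0.067 ]
inboard [-0.02369857  0.28562272] 0.27329946511115427 0.00028044802499942715
outer [-0.0862712   0.05641635] 0.011555322791790758 0.004545080497495583
+x [0.02221304 0.57892172] 0.5821426136783154 0.0003031749955709517
-x [0.05697703 0.45074091] 0.4590025753007659 0.0028177128652579824
```

```bash
python3 - <<'E'
from h import *
go([.523,.248,.15],178.6,0)
go([.523,.248,.073],178.6,0)
E
```

```text
shift [ 1.21 14.79 13.15] turn [ 0.1  0.1 -0.4]
shift [ 1.23 14.78 20.85] turn [ 0.1  0.1 -0.4]
```

Request:
send_rows --series '[0.3,4,0,0,0,-0.4,1,0.6,8,1,0,0,-0.4,1,1.2,12,3,0,0,-0.4,1,1.2,14.8,6,0,0,-0.4,1,1.2,14.8,9,0,0,-0.4,1,1.2,14.8,13,0,0,-0.4,1,1.2,14.8,13,0,0,-0.4,1,1.2,14.8,13,0,0,-0.4,1]'

```text
clock: 11.62
tcp_pos: [0.5224, 0.2467, 0.1508]
orientation: [-0.0, 0.012, 1.0, -0.001]
wrist_force: [0.4, -0.4, 0.1]
finger_gap: 0.0857
```

```bash
python3 - <<'E'
from h import *
go([.523,.248,.073],178.6,0)
E
```

```text
shift [-0.05  0.15  7.78] turn [-0.1 -0.   0. ]
```

Request:
send_rows --series '[0,0.1,2.5,0,0,0,1,0,0.1,5,0,0,0,1,0,0.1,7,0,0,0,1,0,0.1,7.7,0,0,0,1,0,0.1,7.7,0,0,0,0.6,0,0.1,7.7,0,0,0,0.4,0,0.1,7.7,0,0,0,0.3,0,0.1,7.7,0,0,0,0.25,0,0.1,7.7,0,0,0,0.2,0,0.1,7.7,0,0,0,0.1]' --newtons 30

```text
clock: 12.45
tcp_pos: [0.5259, 0.2491, 0.078]
orientation: [0.005, 0.011, 1.0, -0.0]
wrist_force: [-2.3, 0.6, 4.6]
finger_gap: 0.0139
```

Request:
send_rows --series '[0,0,0,0,0,0,0.1,0,0,0,0,0,0,0.05,0,0,0,0,0,0,0,0,0,0,0,0,0,0,0,0,0,0,0,0,0]'

```text
clock: 12.87
tcp_pos: [0.5259, 0.2491, 0.0781]
orientation: [0.005, 0.011, 1.0, -0.0]
wrist_force: [-0.6, -2.3, 6.3]
finger_gap: 0.0136
```

Request:
send_rows --series '[0,0,0,0,0,0,0,0,-0.1,0,0,0,0,0,0,-0.3,0,0,0,0,0,0,-0.7,0,0,0,0,0,0,-1.2,0,0,0,0,0,0,-1.7,0,0,0,0,0,0,-2.2,0,0,0,0,0,0,-2.6,0,0,0,0,0,0,-2.9,0,0,0,0,0,0,-3,0,0,0,0,0]' --newtons 80

```text
clock: 13.7
tcp_pos: [0.5257, 0.2213, 0.0782]
orientation: [0.006, 0.01, 1.0, 0.002]
wrist_force: [-0.3, 7.7, 3.5]
finger_gap: 0.0127
```

```bash
python3 - <<'E'
from h import *
s=get_state();print(s["tcp_pos"],s["wrist_force"],s["ft_torque"],s["finger_gap"])
read_camera("top")
for n in ("bolt","plate"):
  for d in silhouettes("top",n)[:2]: print(n,d["p"],d["box"])
E
```

```text
[0.52569449 0.22127078 0.07823922] [-0.2774668  7.7437878  3.4971368] [1.04819782 0.0679084  0.05492104] 0.012727706781578176
bolt 0.58 [286.3, 244.9, 32.4, 37.2]
bolt 0.55 [312.8, 194.2, 17.6, 17.0]
plate 0.96 [259.6, 181.8, 85.1, 42.1]
plate 0.62 [443.3, 151.9, 18.2, 16.4]
```

Request:
send_rows --series '[0,-0.2,0,0,0,0,0,0,-0.6,0,0,0,0,0,0,-1.1,0,0,0,0,0,0,-1.6,0,0,0,0,0,0,-2.1,0.05,0,0,0,0,0,-2.6,0.05,0,0,0,0,0,-3.1,0.1,0,0,0,0,0,-3.6,0.1,0,0,0,0,0,-3.9,0.1,0,0,0,0,0,-4,0.1,0,0,0,0]'

```text
clock: 14.68
tcp_pos: [0.5257, 0.1819, 0.0782]
orientation: [0.007, 0.01, 1.0, 0.003]
wrist_force: [0.5, 10.1, 8.1]
finger_gap: 0.0128
```

Request:
send_rows --series '[0,-0.2,0,0,0,0,0,0,-0.6,0,0,0,0,0,0,-1.1,0,0,0,0,0,0,-1.6,0.05,0,0,0,0,0,-2.1,0.05,0,0,0,0,0,-2.6,0.05,0,0,0,0,0,-3.1,0.1,0,0,0,0,0,-3.6,0.1,0,0,0,0,0,-3.9,0.1,0,0,0,0,0,-4,0.1,0,0,0,0]'

```text
clock: 15.52
tcp_pos: [0.5257, 0.1426, 0.0782]
orientation: [0.008, 0.01, 1.0, 0.003]
wrist_force: [-0.0, 13.0, 13.5]
finger_gap: 0.0127
```

```bash
python3 - <<'E'
from h import *
s=get_state();print(s["tcp_pos"],s["wrist_force"],s["ft_torque"],s["finger_gap"])
cv2.imwrite("pics/t3.png",read_camera("top"))
for n in ("bolt","plate"):
  for d in silhouettes("top",n)[:2]: print(n,d["p"],d["box"])
E
```

```text
[0.52572518 0.14255059 0.07819728] [-0.04154192 13.00277602 13.45049854] [ 1.74669782  0.32619124 -0.14340903] 0.012701424369071384
bolt 0.72 [285.3, 118.6, 9.3, 12.9]
bolt 0.61 [339.5, 192.8, 19.8, 17.0]
plate 0.78 [297.2, 181.9, 76.3, 42.2]
```

Request:
send_rows --series '[0,-0.2,0,0,0,0,0,0,-0.6,0,0,0,0,0,0,-1.1,0,0,0,0,0,0,-1.6,0,0,0,0,0,0,-2.1,0,0,0,0,0,0,-2.6,0,0,0,0,0,0,-3.0,0,0,0,0,0,0,-3.3,0,0,0,0,0,0,-3.5,0,0,0,0,0,0,-3.5,0,0,0,0,0]'

```text
clock: 16.5
tcp_pos: [0.5252, 0.1075, 0.0783]
orientation: [0.008, 0.01, 1.0, 0.003]
wrist_force: [1.5, 11.6, 15.9]
finger_gap: 0.013
```

```bash
python3 - <<'E'
from h import *
s=get_state();print(s["tcp_pos"],s["wrist_force"],s["ft_torque"],s["finger_gap"])
t=read_camera("top");cv2.imwrite("pics/t4.png",t)
sc=read_camera("scene");cv2.imwrite("pics/s5.png",sc)
a=cv2.resize(t[135:245,280:400],(480,440),interpolation=cv2.INTER_CUBIC)
b=cv2.resize(sc[150:300,230:380][:,:],(320,320),interpolation=cv2.INTER_CUBIC)
o=np.zeros((440,800,3),np.uint8);o[:,:480]=a;o[:320,480:]=b
cv2.imwrite("pics/z2.png",o)
E
```

```text
[0.52515035 0.10751903 0.07833075] [ 1.52395918 11.60698813 15.9163016 ] [ 1.83597844  0.36632745 -0.0625762 ] 0.012972471309229044
```

View pics/z2.png

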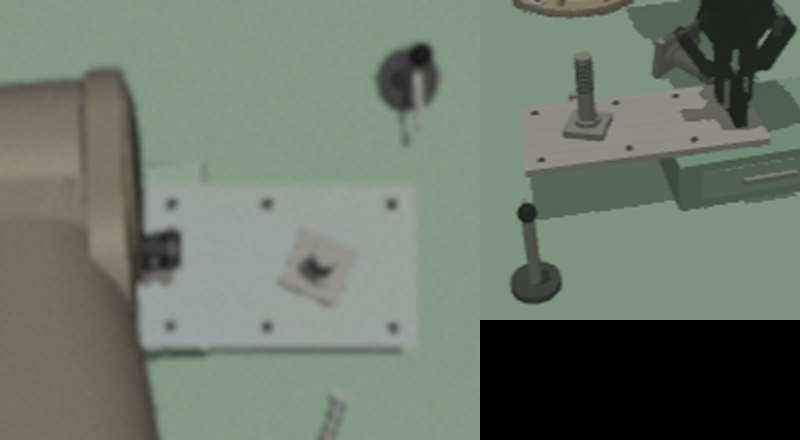

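```bash
cat > m.py <<'E'
from h import *
t=np.mean([read_camera("top").astype(float) for _ in range(3)],0).astype(np.float32)
L=cv2.GaussianBlur(cv2.cvtColor(t/255,cv2.COLOR_BGR2LAB)[:,:,1],(0,0),.7)
P=[]
for r in range(184,220):
    v=np.abs(np.diff(L[r,374:394]));k=int(v.argmax())
    if not 0<k<18: continue
    P.append(w("top",(374+k+.5+(v[k+1]-v[k-1])/(2*(2*v[k]-v[k+1]-v[k-1])),r),.068))
P=np.array(P);k=np.polyfit(P[:,0],P[:,1],1);e=P[:,1]-np.polyval(k,P[:,0])
g=abs(e)<.0015;k=np.polyfit(P[g,0],P[g,1],1);print("edge slope",k[0],"y at x .518",np.polyval(k,.518),"n",g.sum(),len(P))
Q=[]
for r in range(157,166):
    v=np.clip(L[r,378:391]-L[r,[376,392]].mean(),0,None);Q.append(w("top",((v*np.arange(378,391)).sum()/v.sum(),r),.067))
print("pointer",np.array(Q)[:,:2].round(4).tolist())
s=get_state();print(s["tcp_pos"],s["wrist_force"],s["qvel"].round(3))
E
python3 m.py
```

```text
edge slope -0.021577933088408822 y at x .518 -0.12845393638119212 n 36 36
pointer [[0.6491, -0.1288], [0.6462, -0.1279], [0.6432, -0.1272], [0.6402, -0.1267], [0.6372, -0.1266], [0.6341, -0.1277], [0.6311, -0.1296], [0.6281, -0.1307], [0.6251, -0.1313]]
[0.52511595 0.10755119 0.07829341] [ 0.93707164 10.75295436 14.31963997] [-0.    -0.001  0.001  0.     0.    -0.   ]
```

```bash
python3 - <<'E'
from h import *
t=np.mean([read_camera("top").astype(float) for _ in range(4)],0)
L=t[:,:,2]-.75*t[:,:,1]  # red vs green
print(np.arange(378,393))
for r in list(range(160,171))+[190,210]: print(r,L[r,378:393].round(0).astype(int).tolist(), t[r,378:393].mean(1).round(0).astype(int).tolist())
E
```

```text
[378 379 380 381 382 383 384 385 386 387 388 389 390 391 392]
160 [16, 15, 14, 12, 14, 23, 31, 30, 20, 15, 15, 16, 15, 16, 15] [65, 65, 56, 47, 60, 96, 125, 122, 96, 102, 126, 137, 138, 139, 138]
161 [12, 13, 12, 10, 13, 21, 30, 29, 19, 15, 15, 15, 15, 15, 15] [70, 62, 54, 49, 63, 92, 123, 129, 118, 125, 136, 138, 139, 138, 138]
162 [12, 11, 10, 10, 12, 19, 30, 29, 21, 16, 16, 15, 15, 15, 15] [105, 89, 75, 80, 94, 107, 128, 139, 137, 138, 138, 138, 138, 139, 138]
163 [15, 13, 12, 13, 14, 20, 30, 29, 21, 16, 15, 15, 15, 16, 16] [133, 115, 98, 111, 125, 128, 133, 141, 139, 139, 138, 138, 138, 138, 138]
164 [15, 13, 12, 13, 15, 21, 30, 29, 21, 16, 15, 16, 15, 15, 16] [137, 118, 104, 119, 136, 131, 134, 142, 139, 140, 138, 138, 139, 139, 139]
165 [15, 14, 12, 14, 16, 20, 29, 30, 21, 16, 15, 15, 16, 15, 16] [138, 127, 111, 122, 136, 133, 137, 142, 140, 139, 138, 138, 139, 137, 138]
166 [15, 16, 13, 13, 16, 19, 26, 28, 21, 16, 16, 16, 16, 16, 15] [138, 136, 120, 122, 136, 133, 131, 138, 140, 139, 139, 138, 139, 139, 138]
167 [15, 15, 14, 14, 15, 15, 18, 21, 18, 16, 15, 15, 15, 15, 15] [138, 136, 121, 122, 135, 129, 127, 135, 140, 139, 138, 138, 138, 138, 138]
168 [16, 15, 13, 13, 15, 16, 15, 16, 16, 16, 16, 15, 15, 15, 15] [139, 137, 120, 114, 130, 137, 137, 139, 138, 138, 138, 139, 139, 138, 138]
169 [15, 15, 13, 12, 13, 15, 15, 16, 15, 16, 16, 15, 16, 16, 15] [139, 136, 119, 104, 122, 136, 138, 138, 138, 139, 138, 138, 139, 138, 138]
170 [16, 15, 13, 11, 14, 15, 15, 15, 16, 16, 16, 15, 16, 16, 15] [139, 136, 120, 104, 122, 136, 138, 138, 140, 139, 138, 139, 138, 139, 138]
190 [33, 33, 33, 33, 33, 30, 22, 16, 16, 15, 15, 15, 15, 15, 16] [155, 154, 155, 156, 156, 153, 146, 139, 138, 138, 138, 138, 138, 139, 138]
210 [33, 33, 32, 33, 33, 32, 25, 16, 15, 15, 15, 15, 16, 14, 15] [155, 156, 156, 156, 155, 156, 147, 140, 138, 138, 139, 137, 139, 138, 138]
```

```bash
python3 - <<'E'
from h import *
print(w("top",(384.6,164),.067),w("top",(383.7,190),.068),w("top",(383.98,210),.068))
E
```

```text
[ 0.62800769 -0.13413973  0.067     ] [ 0.5505952  -0.12885966  0.068     ] [ 0.49186862 -0.12776494  0.068     ]
```

Request:
send_rows --series '[0,-0.1,0,0,0,0,0,0,-0.2,0,0,0,0,0,0,-0.3,0,0,0,0,0,0,-0.4,0,0,0,0,0,0,-0.4,0,0,0,0,0,0,-0.4,0,0,0,0,0]'

```text
clock: 17.45
tcp_pos: [0.5251, 0.104, 0.0784]
orientation: [0.008, 0.01, 1.0, 0.004]
wrist_force: [0.1, 13.4, 14.3]
finger_gap: 0.0126
```

```bash
python3 m.py; python3 - <<'E'
from h import *
t=read_camera("top");sc=read_camera("scene")
a=cv2.resize(t[135:235,300:400],(400,400),interpolation=cv2.INTER_CUBIC)
b=cv2.resize(sc[150:290,230:370],(400,400),interpolation=cv2.INTER_CUBIC)
cv2.imwrite("pics/z3.png",np.hstack([a,b]))
E
```

```text
edge slope -0.023202023031528202 y at x .518 -0.13193486430979062 n 36 36
pointer [[0.6491, -0.1288], [0.6462, -0.1279], [0.6432, -0.1273], [0.6402, -0.1267], [0.6372, -0.1266], [0.6341, -0.1277], [0.6311, -0.1298], [0.6281, -0.1311], [0.6251, -0.1317]]
[0.52507116 0.10407146 0.07841352] [-0.38013312 12.44051393 14.88214199] [ 0.     0.     0.001  0.001 -0.     0.   ]
```

View pics/z3.png

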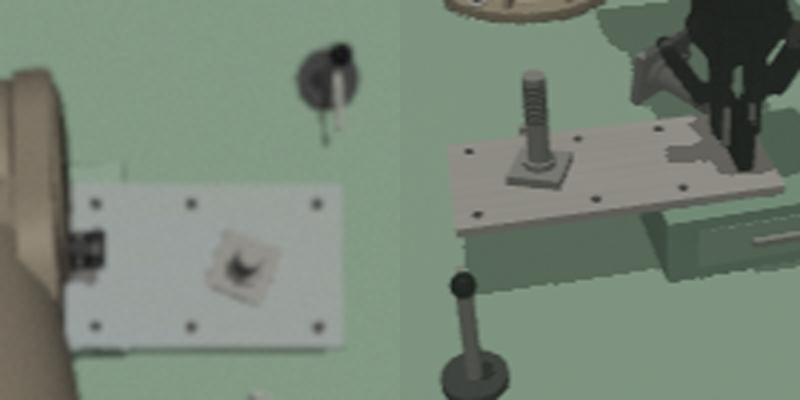

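```bash
python3 -c "
from workcell import *
s=get_state();print(s['clock'],s['tcp_pos'],s['wrist_force']);print(hand_in())"
```

```text
17.7 [0.5250743  0.10404208 0.07840742] [ 0.32663925 13.7407704  16.23082273]
the job is handed in; nothing more can be done
None
```

I stood the smaller bolt upright on the outer half of the plate, let go of it, then slid the plate about 146 mm out by the grip bar. I handed in at 17.7 s on the robot's clock, still gripping the bar at 80 N. No verdict was reported.

**Bolt:** the last scene and top pictures show it standing free on the plate, about 70 mm from the outer edge.

**Plate:** it is about 1.3 degrees off the world y axis and the arm is at rest. The last pictures show it flat on the block. The wrist reads about 16 N of upward reaction, so the bar is being pressed down.

**Edge against the pointer:** the outer edge measures y = -0.132 m. The pointer measured -0.1325 m in both cameras at first, and -0.134 m in a later check at pixel level. The exact angle of the block is uncertain, so the edge could be about 1 mm short to 2 mm past the pointer, inside the 6 mm limit.

**Checks that disagreed:**
- An automatic estimate of the pointer gave -0.127 to -0.132 m. I set it aside because the gauge's dark base behind the pointer skewed it.
- The tool sits about 4 mm higher than commanded on the bar. The bar is still gripped (finger gap 12.6 mm).

I did not measure the loose parts again at the end. The tool was kept clear of them throughout.

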